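# Unlatch the sandwich toaster and hold its lid open for filling

## Task

The sandwich toaster is hot and ready to be filled. Press the steel latch lever at its front all the way down and let it spring back up, so that the lid comes free and pops ajar; then take the lid by its handle, raise it until it stands 60 degrees open from shut, and keep holding it there while the sandwiches are put in: the lid falls when let go, so finish still holding it, at rest. Leave the plate, the pepper mill and the mug where they are.

Things in the scene. Friction and masses are not known exactly. Their poses are not given: they have to be found in the camera images.
- toaster: two-slice sandwich toaster, black with steel trim, fixed: base 210 deep (x) x 232 wide (y), 102 tall with the lid shut. Origin on the worktop under the base's middle; +x to the hinge at the back, -x to the handles at the front (facing the robot, turned up to 0.3 rad), z up. Lower handle: 36 wide, x -102 to -158, z 30 to 48 mm; its end carries the latch lever
- latch (a joint): steel press-down latch lever, pivot across the toaster at toaster x -163, z 44 mm. 0 = up at rest, hook over the lid's catch lip; grows as its paddle is pressed down; hard stop 0.42 rad. Sprung: 4 N on the paddle starts it, 8 N holds it at the stop; returns when let go. Frees the lid from 0.25 rad. The hook's post (top at z 83 mm) leans 20 mm to -x when pressed; it cannot re-catch a lid ajar
- latch_pad (a point): where to press: on the paddle's top face, 54 mm in front of the lever's pivot (toaster x -217, y 0), 47 mm above the worktop at rest, 22 mm lower at the stop. Paddle 30 wide (y), 6 thick, reaching 13 mm farther forward; 55 mm behind this point is the lid handle's catch lip. Axes as the toaster's at rest, tilting with the lever
- lid (a joint): the hinged lid, 232 wide, 204 deep, 40 thick, about 0.9 kg. Angle: 0 = shut, grows as it opens, 60 degrees = 1.047 rad, stop at 1.8. Once the latch has been pressed a spring pin lifts the lid ajar to 0.09 rad; beyond that only the hand holds it: below about 1.4 rad it falls back onto the pin, the hinge has almost no friction
- lid_grip (a point): middle of the lid's handle, a solid black block standing out 47 mm from the middle of the lid's front edge: 46 wide (y), 22 thick (z), flat free sides, to be pinched across its width from above. This point is 26 mm in front of the lid's shell, 233 mm in front of the hinge and 19 mm above it when shut (81 mm above the worktop). Axes move with the lid: x to the hinge, y along it, z out of its top
- lid_hinge (a point): point on the lid's hinge axis, in the middle of the toaster's width, 62 mm above the worktop, at toaster x +100 mm; the axis runs along the toaster's y. Axes move with the lid
- plate: bystander: white side plate, 176 across, with two stacked cheese sandwiches, 66 mm tall in all, loose; origin under its middle
- mill: bystander: dark wooden pepper mill, 56 across, 166 tall, loose; origin under its middle
- mug: bystander: white mug, 82 across, 95 tall, loose; origin under its middle

How it is judged:
By the outcome, as a careful person would: the job done as asked, in the order asked, and still so for the second after the job is handed in, while the arm keeps its last pose, push and grip.
It also fails if it takes over 48 s, if anything falls off the work surface, if the arm or the gripper's body presses on something with over 40 N, if the wrist force passes 120 N, or if a joint passes its speed limit or range.

## Robot

A 6-joint arm with a two-finger parallel gripper is mounted at the origin on the work surface. World frame = base frame: x ahead of the robot, y to its left, z up, the work surface at z = 0. Lengths are in m, angles in rad, forces in N, time in s.
With the tool pointing down it reaches from about 0.35 to 0.975 m from the base axis. Payload 4.9 kg.
Tool frame: the origin (TCP) lies on the centre line of the jaws, within the pads' length; the fingertips stand 19 mm ahead of it and the grasp point (between the pads) is the TCP; z points along the fingers, y is the line along which they close (so a half turn about z gives the same grasp; the last joint's range is limited). The gripper opens to 85 mm and grips with 20 to 120 N. Pads are 22 mm wide; open, the fingers measure 114 mm over their backs; the gripper's body (76 mm by 85 mm) begins 54 mm behind the grasp point. The pads swing forward as they close: fully open they stand 13 mm farther back than shut.
Start: joints at [-1.448, 0.053, 1.613, -0, 1.476, -0.119], TCP at [0.15, -0.607, 0.25] pointing down, gripper open.
Joint ranges: [-3.01, 3.01], [-1.01, 2.22], [0.06, 2.58], [-1.02, 4.17], [0.09, 2.62], [-3.14, 3.14]. Speed limits (rad/s): [2.57, 2.57, 3.14, 3.14, 3.14, 3.14].

## Interface

Orientations are given as a unit quaternion [w, x, y, z].
In Python, from plant import state, grab_frame, ticket, spotter gives the robot as it stands.
- The arm moves only by the tool apply_moves, never from a script. Its argument "series" is a list of rows, each an object of numbers: "jaw": the closure, from 0 (fully open) to 1 (shut); "dx", "dy", "dz": the shift along the tool's x, y, z in mm; "turn": the turn about the tool's z in rad. A call has 1 to 5 rows; each row is the pose to reach, as a shift and turn from the pose commanded when the call began, along the tool's axes at that moment; what a row does not reach only later rows make up. A row lasts 1/12 s, in which the tool goes at most 41.7 mm and 7.16 degrees, less where a joint would pass 70% of its speed; a pose out of reach is approached as far as the arm can. A call with a gripper value outside its range is refused whole. The fingers move at their own pace and stop on an object; the grip force is fixed at half the most. Time passes only in rows, so rows that repeat a pose let the fingers close. It gives the time, the measured TCP pose, the force, the opening and the grip force at its end, in the units of the state.
- state(): the state, without advancing time (a new reading comes with each control period).
- grab_frame(name): name is "scene" or "side" or "wrist"; returns a dict with "pixels" (480x640x3 uint8, red, green, blue), "mtx" (3x3 intrinsics, pixels), "camera_from_world" (4x4, takes a point from world to camera coordinates). Camera axes: x right, y down, z forward; pixel columns grow to the right and rows downward; lengths in m; the calibration is good to about 2 mm. A picture is of the moment at which its call begins. There is no depth.
- ticket.job_done(): hands the job in; it is judged then, once.
Trained networks look in a picture, given as the dict that the camera call returned (one of the last four; its "shot" number tells which), for a name from the list of things; names that differ only in an ending like _2 or _b are one class to them, and where a whole thing is asked for, a point or a joint stands for the part that bears it (a point fixed in the world has none). Each returns a list of dicts, best first, with "conf" (0 to 1); they miss things now and then, are a little off and sometimes report something else, mostly with a low value. They report only what shows in the picture. A call takes as long as a camera call.
- spotter.outline_of(picture, target): "region" (480x640 bool, what is visible of it) and "extent" ([left, top, right, bottom] in pixels, round what is visible of it).
The state is a dict: "time": time; "joint_pos": joint angles; "joint_vel": joint speeds; "joint_efforts": joint torques, N m; "tool_pos": TCP position; "tool_rot": TCP orientation; "contact_force": force on the tool from outside, world axes, zero at the start; "ft_torque": the same for the moment, N m; "gripper_width": opening from 0.0 (shut) to 1.0 (fully open); "grasp_force": force on a finger pad.
Only numpy, scipy, OpenCV 4.12 (cv2) and the standard library are available. Lean on these libraries where they do the work, as an engineer would, in place of code of your own. Each camera call takes 0.05 s, during which the arm holds its last target. There are 200 camera calls.

## Working session

There is one attempt and no reset: what is moved stays moved. The work goes in short steps, Python scripts to look and compute and a tool call to move; the robot and the scene stay as the last step left them, time stands still between calls to the robot, and variables do not carry over. Pictures are saved under pics/ and viewed, at most 10 in all, crops included, and the job is handed in when it is done.

Besides the shell and the picture viewer there is one more tool, called after "Request:" as name(argument=value, ...) on one line, values as JSON. apply_moves: Moves the arm, as the interface text tells. Its arguments: {"type":"object","properties":{"series":{"type":"array","items":{"type":"object","properties":{"jaw":{"type":"number"},"dx":{"type":"number"},"dy":{"type":"number"},"dz":{"type":"number"},"turn":{"type":"number"}}}}},"required":["series"]}

```bash
mkdir -p pics; ls; cat > h.py <<'E'
import numpy as np, cv2
from plant import state, grab_frame, ticket, spotter
def save(n,f): cv2.imwrite(f'pics/{n}.png',f['pixels'][:,:,::-1])
def P(f):
    return f['mtx']@f['camera_from_world'][:3]
def proj(f,X):
    X=np.atleast_2d(X); q=P(f)@np.c_[X,np.ones(len(X))].T
    return (q[:2]/q[2]).T
def onz(f,uv,z):
    M=P(f); H=np.c_[M[:,0],M[:,1],M[:,2]*z+M[:,3]]
    q=np.linalg.solve(H,[uv[0],uv[1],1]); return q[:2]/q[2]
E
python3 - <<'E'
from h import *
a=grab_frame('scene');b=grab_frame('side')
save('scene',a);save('side',b)
for n,f in(('scene',a),('side',b)):
    for t in('toaster','latch','lid','lid_grip','plate','mill','mug'):
        for r in spotter.outline_of(f,t)[:2]:
            ys,xs=np.nonzero(r['region']); print(n,t,round(r['conf'],2),r['extent'],xs.mean().round(1),ys.mean().round(1))
    c=np.linalg.inv(f['camera_from_world']);print(c[:3,3],c[:3,2])
s=state();print(s['time'],s['tool_pos'],s['tool_rot'],s['gripper_width'])
E
```

```text
pics
scene toaster 0.89 [316.3, 208.2, 482.5, 319.1] 377.1 260.0
scene latch 0.72 [322.7, 206.5, 339.5, 223.5] 329.9 214.0
scene lid 0.81 [317.4, 207.1, 436.9, 311.2] 376.3 255.0
scene lid_grip 0.8 [315.4, 205.2, 437.8, 308.8] 376.2 254.9
scene plate 0.86 [404.5, 155.0, 464.3, 201.5] 433.5 176.7
scene mill 0.59 [114.1, 248.7, 155.5, 300.1] 134.4 275.9
scene mug 0.9 [139.5, 328.5, 190.8, 387.6] 165.3 353.7
scene mug 0.54 [316.0, 208.3, 438.5, 309.7] 376.3 255.2
[ 1.19879579 -0.27251843  1.00235173] [-0.52473112  0.25679709 -0.81161105]
side toaster 0.89 [155.7, 206.7, 375.3, 329.1] 278.4 267.3
side latch 0.76 [338.6, 266.5, 377.3, 308.3] 353.4 291.3
side lid 0.66 [204.2, 211.5, 343.9, 305.4] 278.0 256.7
side lid_grip 0.67 [205.1, 206.7, 340.6, 309.9] 277.8 256.7
side plate 0.56 [181.0, 387.5, 296.0, 479.7] 237.3 438.5
side mill 0.81 [459.9, 152.6, 494.2, 213.5] 476.1 182.3
side mill 0.5 [206.2, 208.8, 345.4, 308.0] 278.1 256.7
side mug 0.69 [384.4, 148.9, 418.9, 188.9] 400.4 167.3
[0.16463336 0.64153538 0.69710953] [ 0.46585912 -0.62719597 -0.62417986]
0.8 [ 0.14966883 -0.60681029  0.25033357] [ 2.99771121e-05  9.92698454e-01  1.20622465e-01 -5.79359981e-06] 0.9992145500775635
```

View pics/scene.png

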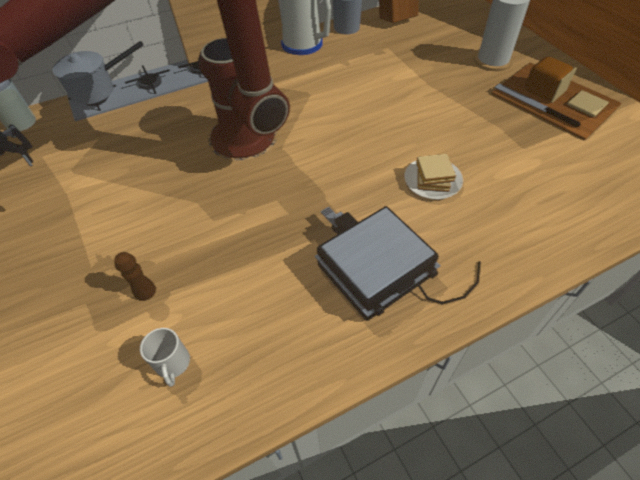

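View pics/side.png

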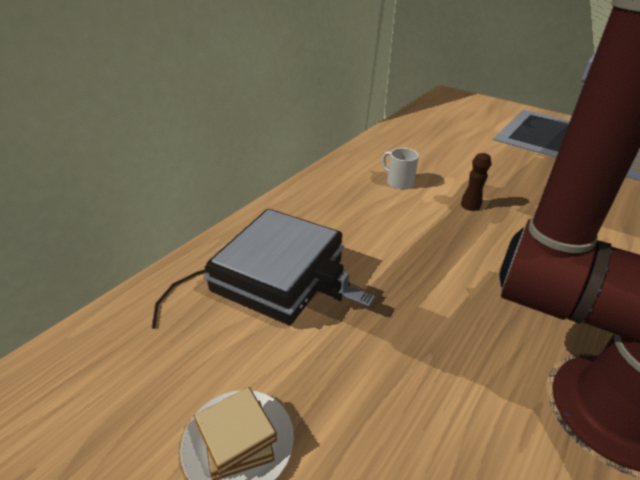

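```bash
cat >> h.py <<'E'
def box(x0,x1,y0,y1,z0,z1): return np.array([[x,y,z] for x in(x0,x1) for y in(y0,y1) for z in(z0,z1)])/1e3
LID=[box(-107,97,-116,116,62,102),box(-154,-107,-23,23,70,92)]
TOA=LID+[box(-105,105,-116,116,8,70),box(-158,-102,-18,18,30,48),box(-230,-163,-15,15,41,47),box(-170,-160,-8,8,44,83)]
def tf(p,X):
    c,s=np.cos(p[2]),np.sin(p[2]); return X@np.array([[c,s,0],[-s,c,0],[0,0,1]])+[p[0],p[1],0]
def mask(f,p,parts,S=4):
    m=np.zeros((480*S,640*S),np.uint8)
    for b in parts: cv2.fillConvexPoly(m,cv2.convexHull(np.round((proj(f,tf(p,b))+.5)*S-.5).astype(np.int32)),1)
    return cv2.resize(m.astype(np.float32),(640,480),interpolation=cv2.INTER_AREA)
E
cat > fit.py <<'E'
from h import *
from scipy.optimize import minimize
fs=[grab_frame(n) for n in('scene','side')]
R=[]
for f in fs:
    for t,m in(('lid',LID),('toaster',TOA)):
        r=spotter.outline_of(f,t)
        R.append((f,r[0]['region'].astype(np.float32),m,t))
def cost(p,only=None):
    c=0
    for f,r,m,t in R:
        if only and t!=only: continue
        k=mask(f,p,m); c+=1-np.minimum(k,r).sum()/np.maximum(k,r).sum()
    return c
x0=onz(fs[0],(378,247),.102)
best={}
for only in(None,'lid','toaster'):
    b=min((minimize(cost,[*x0,y],args=(only,),method='Nelder-Mead',options=dict(initial_simplex=[[*x0,y],[x0[0]+.02,x0[1],y],[x0[0],x0[1]+.02,y],[*x0,y+.15]],xatol=2e-4,fatol=1e-4)) for y in(-.2,.2,0)),key=lambda o:o.fun)
    best[only]=b.x; print(only,b.x.round(4),round(b.fun,3))
p=best[None]
np.save('pose.npy',p)
im=[]
for f in fs:
    g=cv2.resize(f['pixels'][:,:,::-1].copy(),None,fx=3,fy=3,interpolation=cv2.INTER_CUBIC)
    for b,col in zip(TOA,[(0,255,0),(0,255,255),(255,0,0),(255,0,255),(0,0,255),(255,255,0)]):
        cc=proj(f,tf(p,b))*3+1
        for i in range(8):
            for j in range(i):
                if bin(i^j).count('1')==1: cv2.line(g,tuple(cc[i].astype(int)),tuple(cc[j].astype(int)),col,1)
    c=proj(f,tf(p,np.array([[-.05,0,.06]])))[0]*3
    x,y=c.astype(int); im.append(g[y-280:y+280,x-200+(-100 if f is fs[0] else 0):][:, :400] if 0 else g[max(0,y-270):y+270,x-200-30:x+170+30-30+0])
h=min(i.shape[0] for i in im)
o=np.hstack([i[:h] for i in im]); print(o.shape); cv2.imwrite('pics/fit.png',o)
E
python3 fit.py
```

```text
None [0.6821 0.1118 0.1366] 0.368
lid [0.6845 0.1125 0.1417] 0.178
toaster [0.682  0.1135 0.1427] 0.187
(540, 800, 3)
```

View pics/fit.png

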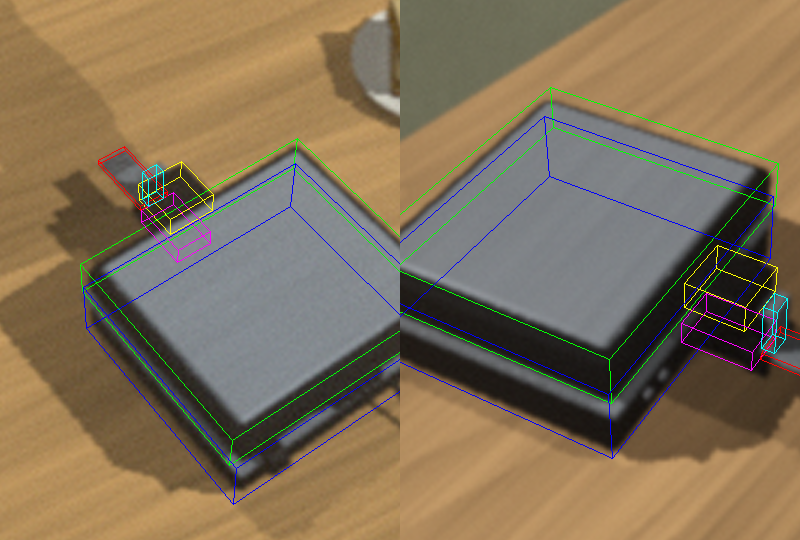

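The overlay fits within a few mm: the toaster is at about (0.683, 0.113), yaw 0.14. The wire paddle and handles lie on the real ones (scene crop ~(125,160), side crop ~(785,345)). Moving to hover over the paddle.

Request:
apply_moves(series=[{"dx": 474,"dy": -594,"turn": 0.1,"jaw": 1},{"dx": 474,"dy": -594,"turn": 0.1,"jaw": 1},{"dx": 474,"dy": -594,"turn": 0.1,"jaw": 1},{"dx": 474,"dy": -594,"turn": 0.1,"jaw": 1},{"dx": 474,"dy": -594,"turn": 0.1,"jaw": 1}])

```text
invalid input at $.series[0]: expected keys jaw, dx, dy, dz, turn
```

```bash
cat >> h.py <<'E'
from scipy.spatial.transform import Rotation as Ro
def delta(goal,yaw):
    s=state(); w,x,y,z=s['tool_rot']; R=Ro.from_quat([x,y,z,w]).as_matrix()
    d=R.T@(np.array(goal)-s['tool_pos'])*1e3; cur=np.arctan2(R[1,0],R[0,0])
    print('t',s['time'],'pos',np.round(s['tool_pos'],4),'zax',R[:,2].round(3),'F',np.round(s['contact_force'],1),'w',round(s['gripper_width'],3),'gf',round(s['grasp_force'],1))
    print('delta',d.round(1),'turn',round(cur-yaw,3))
E
python3 -c "
from h import *
delta([.468,.083,.25],.14)"
```

```text
t 1.1 pos [ 0.1497 -0.6068  0.2503] zax [-0.  0. -1.] F [ 0.1 -0.3  0.4] w 0.998 gf 0.0
delta [ 4.743e+02 -5.935e+02  3.000e-01] turn 0.102
```

Request:
apply_moves(series=[{"dx": 474,"dy": -594,"dz": 0,"turn": 0.1,"jaw": 1},{"dx": 474,"dy": -594,"dz": 0,"turn": 0.1,"jaw": 1},{"dx": 474,"dy": -594,"dz": 0,"turn": 0.1,"jaw": 1},{"dx": 474,"dy": -594,"dz": 0,"turn": 0.1,"jaw": 1},{"dx": 474,"dy": -594,"dz": 0,"turn": 0.1,"jaw": 1}])

```text
time: 1.52
tool_pos: [0.2372, -0.4159, 0.2502]
tool_rot: [-0.0, 0.998, 0.07, 0.0]
contact_force: [-0.2, 0.5, 0.7]
gripper_width: 0.304
grasp_force: 0.0
```

```bash
python3 -c "
from h import *
delta([.468,.083,.25],.14)"
```

```text
t 1.5167 pos [ 0.2372 -0.4159  0.2502] zax [ 0.  0. -1.] F [-0.2  0.5  0.7] w 0.304 gf 0.0
delta [ 2.986e+02 -4.615e+02  2.000e-01] turn 0.001
```

Request:
apply_moves(series=[{"dx": 298,"dy": -461,"dz": 0,"turn": 0,"jaw": 1},{"dx": 298,"dy": -461,"dz": 0,"turn": 0,"jaw": 1},{"dx": 298,"dy": -461,"dz": 0,"turn": 0,"jaw": 1},{"dx": 298,"dy": -461,"dz": 0,"turn": 0,"jaw": 1},{"dx": 298,"dy": -461,"dz": 0,"turn": 0,"jaw": 1}])

```text
time: 1.93
tool_pos: [0.3243, -0.2266, 0.2506]
tool_rot: [0.0, 0.998, 0.07, 0.0]
contact_force: [-0.3, -0.2, -0.3]
gripper_width: 0.003
grasp_force: 0.0
```

```bash
python3 -c "
from h import *
delta([.468,.083,.25],.14)"
```

```text
t 1.9333 pos [ 0.3243 -0.2266  0.2506] zax [ 0.001 -0.001 -1.   ] F [-0.3 -0.2 -0.3] w 0.003 gf 0.0
delta [ 185.7 -286.4    0.5] turn 0.001
```

Request:
apply_moves(series=[{"dx": 183,"dy": -282,"dz": 0,"turn": 0,"jaw": 1},{"dx": 183,"dy": -282,"dz": 0,"turn": 0,"jaw": 1},{"dx": 183,"dy": -282,"dz": 0,"turn": 0,"jaw": 1},{"dx": 183,"dy": -282,"dz": 0,"turn": 0,"jaw": 1},{"dx": 183,"dy": -282,"dz": 0,"turn": 0,"jaw": 1}])

```text
time: 2.35
tool_pos: [0.4121, -0.0372, 0.2508]
tool_rot: [0.0, 0.997, 0.071, 0.001]
contact_force: [0.6, -0.0, -0.2]
gripper_width: 0.001
grasp_force: 0.0
```

Request:
apply_moves(series=[{"dx": 80,"dy": -115,"dz": 0,"turn": 0,"jaw": 1},{"dx": 80,"dy": -115,"dz": 0,"turn": 0,"jaw": 1},{"dx": 80,"dy": -115,"dz": 0,"turn": 0,"jaw": 1},{"dx": 80,"dy": -115,"dz": 0,"turn": 0,"jaw": 1},{"dx": 80,"dy": -115,"dz": 0,"turn": 0,"jaw": 1}])

```text
time: 2.77
tool_pos: [0.4753, 0.0887, 0.2502]
tool_rot: [-0.0, 0.997, 0.073, -0.0]
contact_force: [-0.2, 0.5, 1.0]
gripper_width: 0.003
grasp_force: 0.0
```

```bash
cat > wfit.py <<'E'
from h import *
import sys
delta([.468,.083,.16],.14)
f=grab_frame('wrist')
for t in('latch','lid','toaster'):
    for r in spotter.outline_of(f,t)[:1]:
        ys,xs=np.nonzero(r['region']); print(t,round(r['conf'],2),r['extent'],xs.mean().round(1),ys.mean().round(1))
        if t=='latch': c=onz(f,(xs.mean(),ys.mean()),.047); print('latch centroid @z47',c.round(4))
g=f['pixels'][:,:,::-1].copy()
p=[.683,.113,.14]
for b,col in zip(TOA,[(0,255,0),(0,255,255),(255,0,0),(255,0,255),(0,0,255),(255,255,0)]):
    cc=proj(f,tf(p,b))
    for i in range(8):
        for j in range(i):
            if bin(i^j).count('1')==1: cv2.line(g,tuple(cc[i].astype(int)),tuple(cc[j].astype(int)),col,1)
cv2.imwrite(f'pics/{sys.argv[1]}.png',g)
E
python3 wfit.py w1
```

```text
t 2.7667 pos [0.4753 0.0887 0.2502] zax [-0.     0.001 -1.   ] F [-0.2  0.5  1. ] w 0.003 gf 0.0
delta [-8.   4.7 90.2] turn 0.007
latch 0.86 [311.3, 158.0, 350.7, 241.7] 331.1 199.2
latch centroid @z47 [0.4898 0.0846]
lid 0.96 [149.0, 1.5, 516.5, 164.0] 331.1 53.0
toaster 0.64 [148.3, 0.5, 514.2, 240.4] 331.2 65.8
```

View pics/w1.png

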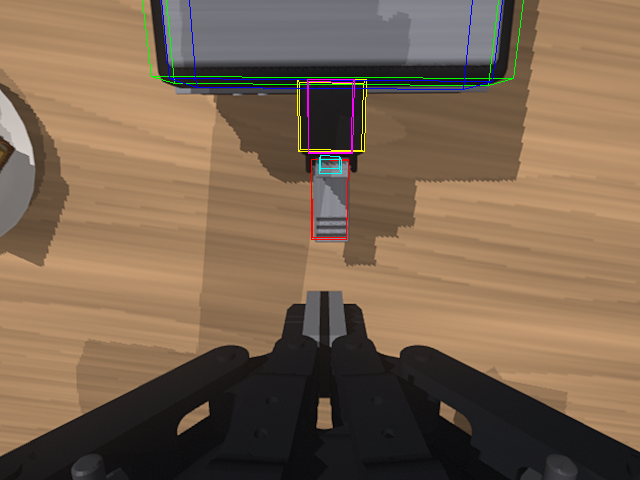

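The wrist view shows the paddle at cols 311–350, rows 158–241, matching the model to about 1 mm, and the lid handle at cols 298–366, rows 82–152. Now descending.

Request:
apply_moves(series=[{"dx": -9,"dy": 5,"dz": 40,"turn": 0,"jaw": 1},{"dx": -9,"dy": 5,"dz": 80,"turn": 0,"jaw": 1},{"dx": -9,"dy": 5,"dz": 120,"turn": 0,"jaw": 1},{"dx": -9,"dy": 5,"dz": 160,"turn": 0,"jaw": 1},{"dx": -9,"dy": 5,"dz": 170,"turn": 0,"jaw": 1}])

```text
time: 3.38
tool_pos: [0.4611, 0.0781, 0.0738]
tool_rot: [-0.0, 0.998, 0.07, -0.006]
contact_force: [-1.0, -0.2, -0.9]
gripper_width: -0.001
grasp_force: 0.0
```

Request:
apply_moves(series=[{"dx": 0,"dy": 0,"dz": 4,"turn": 0,"jaw": 1},{"dx": 0,"dy": 0,"dz": 9,"turn": 0,"jaw": 1},{"dx": 0,"dy": 0,"dz": 14,"turn": 0,"jaw": 1},{"dx": 0,"dy": 0,"dz": 20,"turn": 0,"jaw": 1},{"dx": 0,"dy": 0,"dz": 20,"turn": 0,"jaw": 1}])

```text
time: 3.8
tool_pos: [0.4687, 0.0794, 0.0624]
tool_rot: [0.0, 0.997, 0.071, 0.003]
contact_force: [1.1, -0.8, 2.7]
gripper_width: 0.001
grasp_force: 1.5
```

```bash
python3 -c "
from h import *
delta([.467,.083,.044],.14)"
```

```text
t 3.8 pos [0.4687 0.0794 0.0624] zax [ 0.005 -0.    -1.   ] F [ 1.1 -0.8  2.7] w 0.001 gf 1.5
delta [-1.2 -3.9 18.4] turn 0.002
```

Request:
apply_moves(series=[{"dx": -1,"dy": -2,"dz": 4,"turn": 0,"jaw": 1},{"dx": -1,"dy": -2,"dz": 8,"turn": 0,"jaw": 1},{"dx": -1,"dy": -2,"dz": 12,"turn": 0,"jaw": 1},{"dx": -1,"dy": -2,"dz": 15,"turn": 0,"jaw": 1},{"dx": -1,"dy": -2,"dz": 15,"turn": 0,"jaw": 1}])

```text
time: 4.22
tool_pos: [0.4692, 0.0811, 0.0489]
tool_rot: [0.001, 0.997, 0.071, 0.005]
contact_force: [2.5, -2.1, 10.5]
gripper_width: -0.003
grasp_force: 4.2
```

Request:
apply_moves(series=[{"dx": 0,"dy": 0,"dz": 1,"turn": 0,"jaw": 1},{"dx": 0,"dy": 0,"dz": 2,"turn": 0,"jaw": 1},{"dx": 0,"dy": 0,"dz": 3,"turn": 0,"jaw": 1},{"dx": 0,"dy": 0,"dz": 3,"turn": 0,"jaw": 1}])

```text
time: 4.55
tool_pos: [0.4699, 0.0812, 0.0471]
tool_rot: [0.001, 0.997, 0.071, 0.005]
contact_force: [0.5, -1.5, 12.4]
gripper_width: 0.001
grasp_force: 5.8
```

Request:
apply_moves(series=[{"dx": -2,"dy": 0,"dz": 2,"turn": 0,"jaw": 1},{"dx": -2,"dy": 0,"dz": 4,"turn": 0,"jaw": 1},{"dx": -2,"dy": 0,"dz": 5,"turn": 0,"jaw": 1},{"dx": -2,"dy": 0,"dz": 5,"turn": 0,"jaw": 1}])

```text
time: 4.88
tool_pos: [0.4702, 0.0811, 0.0464]
tool_rot: [0.001, 0.997, 0.071, 0.006]
contact_force: [-8.9, -2.2, 36.4]
gripper_width: 0.004
grasp_force: 18.2
```

```bash
python3 -c "
from h import *
delta([.467,.083,.044],.14)
f=grab_frame('side'); save('press',f)
g=f['pixels'][220:340,180:420,::-1]; cv2.imwrite('pics/press_c.png',cv2.resize(g,None,fx=3,fy=3,interpolation=2))
"
```

```text
t 4.8833 pos [0.4702 0.0811 0.0464] zax [ 0.013 -0.001 -1.   ] F [-8.9 -2.2 36.4] w 0.004 gf 18.2
delta [-2.9 -2.3  2.3] turn 0.002
```

View pics/press_c.png

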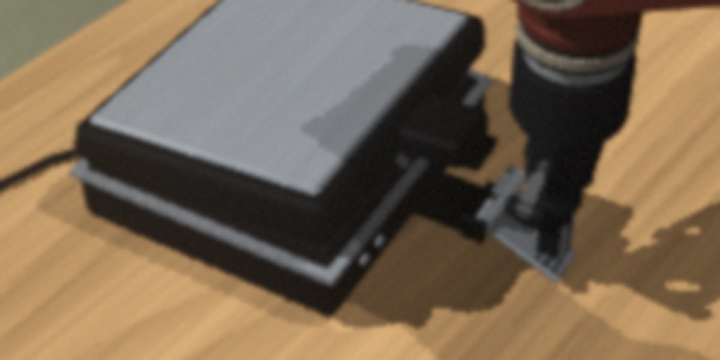

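The lever is at its hard stop (36 N) and the lid is ajar (handle at crop ~(440,140)). Next: lift away and let the lever spring back.

Request:
apply_moves(series=[{"dx": 0,"dy": 0,"dz": -6,"turn": 0,"jaw": 1},{"dx": -4,"dy": 0,"dz": -20,"turn": 0,"jaw": 1},{"dx": -5,"dy": 0,"dz": -50,"turn": 0,"jaw": 0},{"dx": -5,"dy": 0,"dz": -90,"turn": 0,"jaw": 0},{"dx": -5,"dy": 0,"dz": -130,"turn": 0,"jaw": 0}])

```text
time: 5.35
tool_pos: [0.4573, 0.0806, 0.1686]
tool_rot: [-0.0, 0.997, 0.071, -0.001]
contact_force: [1.0, 0.4, 0.8]
gripper_width: 0.423
grasp_force: 0.0
```

Request:
apply_moves(series=[{"dx": 30,"dy": 0,"dz": -20,"turn": 0,"jaw": 0},{"dx": 30,"dy": 0,"dz": -40,"turn": 0,"jaw": 0},{"dx": 30,"dy": 0,"dz": -40,"turn": 0,"jaw": 0},{"dx": 30,"dy": 0,"dz": -40,"turn": 0,"jaw": 0}])

```text
time: 5.68
tool_pos: [0.4887, 0.0849, 0.2089]
tool_rot: [0.0, 0.997, 0.071, 0.002]
contact_force: [-0.9, 0.0, -0.6]
gripper_width: 0.971
grasp_force: 0.0
```

```bash
cat >> h.py <<'E'
POSE=[.683,.113,.14]
def lidpt(x,z,th):  # point in lid frame (mm, rel hinge) -> world
    c,s=np.cos(th),np.sin(th)
    return tf(POSE,np.array([[.1+(x*c+z*s)/1e3,0,.062+(-x*s+z*c)/1e3]]))[0]
def rotlid(b,th):
    q=b-[.1,0,.062]; c,s=np.cos(th),np.sin(th)
    return np.c_[q[:,0]*c+q[:,2]*s,q[:,1],-q[:,0]*s+q[:,2]*c]+[.1,0,.062]
def overlay(f,g,parts,col):
    for b in parts:
        cc=proj(f,tf(POSE,b))
        for i in range(8):
            for j in range(i):
                if bin(i^j).count('1')==1: cv2.line(g,tuple(cc[i].astype(int)),tuple(cc[j].astype(int)),col,1)
E
python3 - <<'E'
from h import *
G=lidpt(-236,22,.09); print(G)
delta([G[0],G[1],.2],.14)
f=grab_frame('wrist');g=f['pixels'][:,:,::-1].copy()
overlay(f,g,[rotlid(b,.09) for b in LID],(0,255,0)); overlay(f,g,TOA[2:],(0,0,255))
cv2.imwrite('pics/w2.png',g)
E
```

```text
[0.55123442 0.09443134 0.1051223 ]
t 5.6833 pos [0.4887 0.0849 0.2089] zax [ 0.003  0.    -1.   ] F [-0.9  0.  -0.6] w 0.971 gf 0.0
delta [63.3 -0.6  9.1] turn 0.002
```

View pics/w2.png

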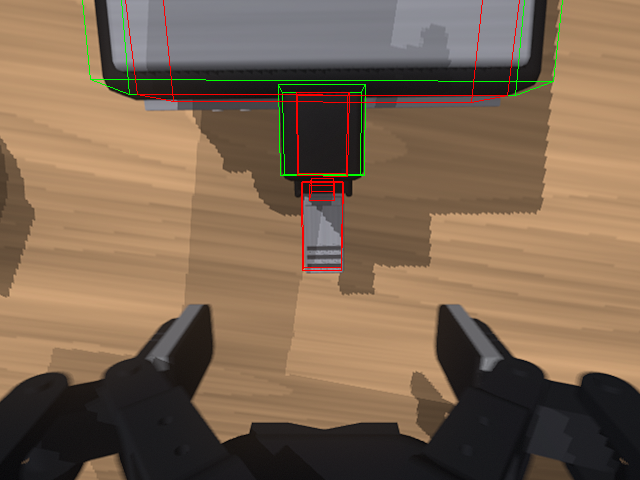

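The lever is back up (paddle cols 302–343, rows 180–270) and the lid is ajar, matching the 0.09 rad overlay. The handle is at cols 279–365. Grasping it now.

Request:
apply_moves(series=[{"dx": 30,"dy": -1,"dz": 0,"turn": 0,"jaw": 0},{"dx": 59,"dy": -1,"dz": 5,"turn": 0,"jaw": 0},{"dx": 59,"dy": -1,"dz": 35,"turn": 0,"jaw": 0},{"dx": 59,"dy": -1,"dz": 65,"turn": 0,"jaw": 0},{"dx": 59,"dy": -1,"dz": 80,"turn": 0,"jaw": 0}])

```text
time: 6.15
tool_pos: [0.5426, 0.0939, 0.1211]
tool_rot: [-0.0, 0.997, 0.071, -0.005]
contact_force: [-0.4, 0.2, -0.2]
gripper_width: 1.001
grasp_force: 0.0
```

```bash
python3 -c "
from h import *
G=lidpt(-240,22,.09); print(G); delta(G,.14)"
```

```text
[0.54728958 0.09387543 0.10548181]
t 6.15 pos [0.5426 0.0939 0.1211] zax [-0.009 -0.    -1.   ] F [-0.4  0.2 -0.2] w 1.001 gf 0.0
delta [ 4.8  0.7 15.6] turn 0.002
```

Request:
apply_moves(series=[{"dx": 0,"dy": 0,"dz": 8,"turn": 0,"jaw": 0},{"dx": 0,"dy": 0,"dz": 16,"turn": 0,"jaw": 0},{"dx": 0,"dy": 0,"dz": 23,"turn": 0,"jaw": 0},{"dx": 0,"dy": 0,"dz": 23,"turn": 0,"jaw": 0},{"dx": 0,"dy": 0,"dz": 23,"turn": 0,"jaw": 0}])

```text
time: 6.57
tool_pos: [0.5464, 0.094, 0.1048]
tool_rot: [0.0, 0.997, 0.071, 0.0]
contact_force: [0.0, -0.4, 0.7]
gripper_width: 1.001
grasp_force: 0.0
```

```bash
python3 -c "
from h import *
G=lidpt(-240,22,.09); print(G); delta(G,.14)"
```

```text
[0.54728958 0.09387543 0.10548181]
t 6.5667 pos [0.5464 0.094  0.1048] zax [ 0.001  0.    -1.   ] F [ 0.  -0.4  0.7] w 1.001 gf 0.0
delta [ 0.9  0.3 -0.7] turn 0.002
```

Request:
apply_moves(series=[{"dx": 0,"dy": 0,"dz": 0,"turn": 0,"jaw": 1},{"dx": 0,"dy": 0,"dz": 0,"turn": 0,"jaw": 1},{"dx": 0,"dy": 0,"dz": 0,"turn": 0,"jaw": 1},{"dx": 0,"dy": 0,"dz": 0,"turn": 0,"jaw": 1},{"dx": 0,"dy": 0,"dz": 0,"turn": 0,"jaw": 1}])

```text
time: 6.98
tool_pos: [0.5466, 0.0942, 0.1052]
tool_rot: [-0.0, 0.997, 0.071, 0.001]
contact_force: [-0.9, 0.7, 2.6]
gripper_width: 0.523
grasp_force: 66.4
```

```bash
python3 - <<'E'
from h import *
G=lidpt(-240,22,.09); delta(G,.14)
s=state();t=s['tool_pos']
q=tf([0,0,-POSE[2]],np.array([[t[0]-POSE[0],t[1]-POSE[1],t[2]]]))[0]
h=(q-[.1,0,.062])[[0,2]]; r=np.hypot(*h); a=np.arctan2(h[1],-h[0]); print('lat',q[1],'r',r,'a',a)
for th in np.linspace(.09,1.047,17)[1:]:
    b=a+th-.09; print(round(th,3),'dx %.1f dz %.1f'%((-r*np.cos(b)-h[0])*1e3,-(r*np.sin(b)-h[1])*1e3))
E
```

```text
t 6.9833 pos [0.5466 0.0942 0.1052] zax [ 0.001  0.    -1.   ] F [-0.9  0.7  2.6] w 0.523 gf 66.4
delta [ 0.6  0.4 -0.3] turn 0.002
lat 0.0004382832454814002 r 0.24158188322444857 a 0.17991704131192884
0.15 dx 3.0 dz -14.1
0.21 dx 6.9 dz -28.1
0.269 dx 11.5 dz -41.7
0.329 dx 17.0 dz -55.1
0.389 dx 23.3 dz -68.1
0.449 dx 30.3 dz -80.7
0.509 dx 38.1 dz -92.9
0.568 dx 46.6 dz -104.6
0.628 dx 55.8 dz -115.7
0.688 dx 65.6 dz -126.3
0.748 dx 76.0 dz -136.3
0.808 dx 87.1 dz -145.7
0.868 dx 98.6 dz -154.3
0.927 dx 110.7 dz -162.3
0.987 dx 123.2 dz -169.5
1.047 dx 136.1 dz -176.0
```

Request:
apply_moves(series=[{"dx": 1,"dy": 0,"dz": -7,"turn": 0,"jaw": 1},{"dx": 3,"dy": 0,"dz": -14,"turn": 0,"jaw": 1},{"dx": 7,"dy": 0,"dz": -28,"turn": 0,"jaw": 1},{"dx": 11.5,"dy": 0,"dz": -42,"turn": 0,"jaw": 1},{"dx": 17,"dy": 0,"dz": -55,"turn": 0,"jaw": 1}])

```text
time: 7.4
tool_pos: [0.5622, 0.0966, 0.1577]
tool_rot: [-0.0, 0.997, 0.071, -0.001]
contact_force: [7.5, 2.3, -9.4]
gripper_width: 0.525
grasp_force: 64.0
```

```bash
cat > chk.py <<'E'
from h import *
import sys
h0=np.array([-.2377,.0432]);r=.24158
s=state();t=s['tool_pos']
q=tf([0,0,-POSE[2]],np.array([[t[0]-POSE[0],t[1]-POSE[1],t[2]]]))[0]
h=(q-[.1,0,.062])[[0,2]];b=np.arctan2(h[1],-h[0])
print('F',np.round(s['contact_force'],1),'gf',round(s['grasp_force'],1),'w',round(s['gripper_width'],3),'lat',q[1].round(4),'r',np.hypot(*h).round(4),'lid angle by tool',round(b-.1799+.09,3))
E
python3 chk.py
```

```text
F [ 7.5  2.3 -9.4] gf 64.0 w 0.525 lat 0.0006 r 0.2416 lid angle by tool 0.317
```

Request:
apply_moves(series=[{"dx": 6,"dy": 0,"dz": -13,"turn": 0,"jaw": 1},{"dx": 13,"dy": 0,"dz": -25.5,"turn": 0,"jaw": 1},{"dx": 21,"dy": 0,"dz": -38,"turn": 0,"jaw": 1},{"dx": 29.5,"dy": 0,"dz": -49.5,"turn": 0,"jaw": 1},{"dx": 39,"dy": 0,"dz": -60.5,"turn": 0,"jaw": 1}])

```text
time: 7.82
tool_pos: [0.5994, 0.1024, 0.217]
tool_rot: [-0.001, 0.997, 0.071, -0.004]
contact_force: [-1.5, 1.6, -6.9]
gripper_width: 0.528
grasp_force: 63.9
```

```bash
python3 chk.py
```

```text
F [-1.5  1.6 -6.9] gf 63.9 w 0.528 lat 0.0011 r 0.2408 lid angle by tool 0.609
```

Request:
apply_moves(series=[{"dx": 9.5,"dy": 0,"dz": -10.5,"turn": 0,"jaw": 1},{"dx": 20,"dy": 0,"dz": -20.5,"turn": 0,"jaw": 1},{"dx": 31,"dy": 0,"dz": -30,"turn": 0,"jaw": 1},{"dx": 42.5,"dy": 0,"dz": -38.5,"turn": 0,"jaw": 1},{"dx": 42.5,"dy": 0,"dz": -38.5,"turn": 0,"jaw": 1}])

```text
time: 8.23
tool_pos: [0.6435, 0.1091, 0.2567]
tool_rot: [-0.001, 0.997, 0.071, -0.002]
contact_force: [-1.1, 3.9, -6.0]
gripper_width: 0.53
grasp_force: 67.0
```

```bash
cat >> chk.py <<'E'
if len(sys.argv)>1:
    th=float(sys.argv[1]);im=[]
    for n,(x0,y0,x1,y1) in(('scene',(280,150,480,330)),('side',(150,130,350,310))):
        f=grab_frame(n);g=f['pixels'][:,:,::-1].copy();raw=g.copy()
        overlay(f,g,[rotlid(b,th) for b in LID],(0,255,0)); im+=[cv2.resize(v[y0:y1,x0:x1],(400,300) if 0 else (333,300),interpolation=2) for v in(raw,g)]
    cv2.imwrite(f'pics/{sys.argv[2]}.png',np.vstack([np.hstack(im[:2]),np.hstack(im[2:])]))
E
python3 chk.py 0.868 c1
```

```text
F [-1.1  3.9 -6. ] gf 67.0 w 0.53 lat 0.0017 r 0.2396 lid angle by tool 0.859
```

View pics/c1.png

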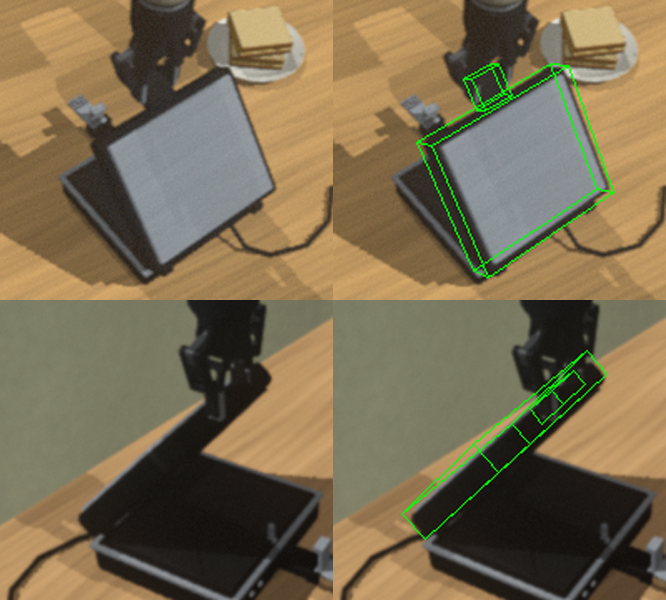

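Request:
apply_moves(series=[{"dx": 12,"dy": 0,"dz": -8,"turn": 0,"jaw": 1},{"dx": 24.5,"dy": 0,"dz": -15.5,"turn": 0,"jaw": 1},{"dx": 37.5,"dy": 0,"dz": -22,"turn": 0,"jaw": 1},{"dx": 37.5,"dy": 0,"dz": -22,"turn": 0,"jaw": 1},{"dx": 37.5,"dy": 0,"dz": -22,"turn": 0,"jaw": 1}])

```text
time: 8.75
tool_pos: [0.6799, 0.1147, 0.2777]
tool_rot: [-0.001, 0.997, 0.071, -0.002]
contact_force: [0.0, 6.1, -6.5]
gripper_width: 0.522
grasp_force: 68.7
```

```bash
python3 chk.py 1.047 c2; python3 - <<'E'
from h import *
from scipy.optimize import minimize_scalar
# brightness edge fit: steel top plate of the lid / dark lid vs model, via networks' lid mask
for n in('scene','side'):
    f=grab_frame(n);r=spotter.outline_of(f,'lid')[:1]
    if not r: print(n,'none');continue
    m=r[0]['region'].astype(np.float32)
    def c(th):
        k=mask(f,POSE,[rotlid(b,th) for b in LID[:1]]);return 1-np.minimum(k,m).sum()/np.maximum(k,m).sum()
    t=np.arange(.85,1.25,.01);v=[c(x) for x in t];i=int(np.argmin(v));print(n,round(r[0]['conf'],2),t[i].round(3),np.round(v[max(0,i-3):i+4],3))
E
```

```text
F [ 0.   6.1 -6.5] gf 68.7 w 0.522 lat 0.0021 r 0.239 lid angle by tool 1.036
scene 0.96 1.01 [0.105 0.103 0.101 0.101 0.102 0.102 0.101]
side 0.94 0.99 [0.17  0.146 0.126 0.114 0.122 0.135 0.15 ]
```

View pics/c2.png

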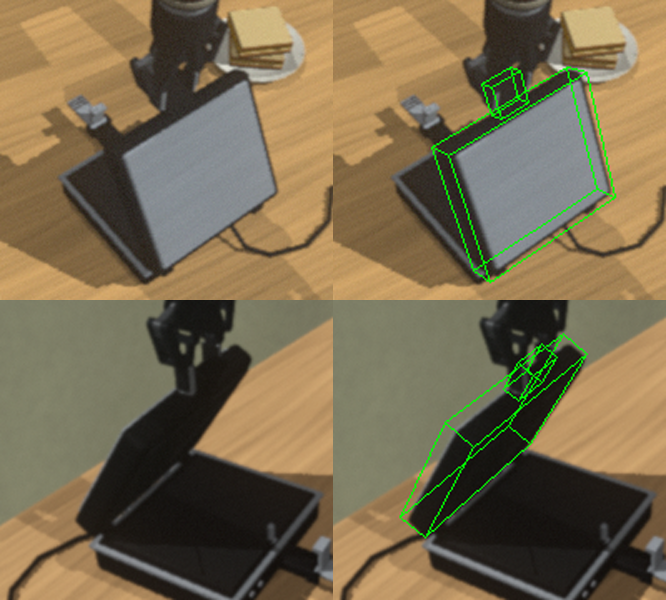

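```bash
python3 - <<'E'
from h import *
from scipy.optimize import minimize
f=grab_frame('scene')
def panel(img,reg):
    h=cv2.cvtColor(img,cv2.COLOR_BGR2HSV)
    m=((h[...,1]<60)&(h[...,2]>85)&reg).astype(np.uint8)
    m=cv2.morphologyEx(m,cv2.MORPH_OPEN,np.ones((3,3)))
    m=cv2.morphologyEx(m,cv2.MORPH_CLOSE,np.ones((5,5)))
    n,l,s,_=cv2.connectedComponentsWithStats(m); k=1+np.argmax(s[1:,4]); return (l==k).astype(np.float32)
a=np.zeros((480,640),bool);a[195:325,305:450]=1
b=np.zeros((480,640),bool);b[180:325,335:450]=1
m0=panel(cv2.imread('pics/scene.png'),a); m1=panel(f['pixels'][:,:,::-1].copy(),b); print(m0.sum(),m1.sum())
def rend(v,th):
    x0,x1,y0,y1=v; return mask(f,POSE,[rotlid(np.array([[x,y,.102] for x in(x0,x1) for y in(y0,y1)]),th)])
io=lambda k,m:1-np.minimum(k,m).sum()/np.maximum(k,m).sum()
x0=np.array([-.095,.085,-.105,.105])
o=minimize(lambda v:io(rend(v,0),m0),x0,method='Nelder-Mead',options=dict(initial_simplex=np.r_[[x0],x0+np.eye(4)*.01],xatol=1e-4,fatol=1e-4))
print(o.x.round(4),round(o.fun,3))
for t in np.arange(.96,1.1,.01): print(round(t,3),round(io(rend(o.x,t),m1),4))
E
```

```text
5346.0 6240.0
[-0.0972  0.0881 -0.104   0.1079] 0.018
0.96 0.1078
0.97 0.0974
0.98 0.0856
0.99 0.0812
1.0 0.0792
1.01 0.0858
1.02 0.0962
1.03 0.1072
1.04 0.1221
1.05 0.1358
1.06 0.1529
1.07 0.1659
1.08 0.1801
1.09 0.1994
1.1 0.2102
```

```bash
python3 - <<'E'
from h import *
from scipy.optimize import minimize
fs=grab_frame('scene')
b=np.zeros((480,640),bool);b[180:325,335:450]=1
img=fs['pixels'][:,:,::-1].copy()
h=cv2.cvtColor(img,cv2.COLOR_BGR2HSV)
V=np.array([-.0972,.0881,-.104,.1079])
C=np.array([[V[i],V[j],.102] for i,j in((0,2),(0,3),(1,3),(1,2))])
def quad(m,c0):
    def im(c):
        z=np.zeros((1920,2560),np.uint8);cv2.fillConvexPoly(z,cv2.convexHull(np.round((c.reshape(4,2)+.5)*4-.5).astype(np.int32)),1)
        k=cv2.resize(z.astype(np.float32),(640,480),interpolation=3);return 1-np.minimum(k,m).sum()/np.maximum(k,m).sum()
    o=minimize(im,c0.ravel(),method='Powell',options=dict(xtol=.02,ftol=1e-4));return o.x.reshape(4,2),o.fun
c0=proj(fs,tf(POSE,rotlid(C,1.0)))
for vt in(85,100,115):
    m=((h[...,1]<60)&(h[...,2]>vt)&b).astype(np.uint8)
    m=cv2.morphologyEx(m,cv2.MORPH_OPEN,np.ones((5,5)))
    n,l,s,_=cv2.connectedComponentsWithStats(m);m=(l==1+np.argmax(s[1:,4])).astype(np.float32)
    q,fun=quad(m,c0);print(vt,m.sum(),round(fun,3),q.round(1).tolist())
    best=None
    r=lambda v:np.sum((proj(fs,tf([POSE[0]+v[1],POSE[1]+v[2],POSE[2]],rotlid(C,v[0])))-q)**2)
    o=minimize(r,[1.,0,0],method='Nelder-Mead');print('free',o.x.round(4),round(o.fun,2),'| fixed pose',minimize(lambda v:r([v[0],0,0]),[1.],method='Nelder-Mead').x.round(4))
for t in(.98,1.0,1.02,1.047):print(t,proj(fs,tf(POSE,rotlid(C,t))).round(1).tolist())
E
```

```text
85 6084.0 0.04 [[352.9, 242.7], [428.2, 196.3], [445.8, 264.5], [378.1, 311.4]]
free [ 1.0107 -0.0032  0.0016] 1.67 | fixed pose [0.9954]
100 5799.0 0.015 [[353.3, 242.6], [427.5, 196.9], [445.1, 264.5], [378.2, 311.2]]
free [ 1.0143 -0.0038  0.0011] 3.07 | fixed pose [0.9939]
115 5705.0 0.016 [[354.1, 242.4], [427.7, 197.6], [444.9, 264.7], [378.5, 310.9]]
free [ 1.0229 -0.0042  0.0013] 4.89 | fixed pose [1.0006]
0.98 [[351.3, 242.1], [426.8, 197.0], [446.0, 265.9], [377.5, 312.4]]
1.0 [[352.4, 242.8], [428.0, 197.6], [446.2, 266.2], [377.7, 312.7]]
1.02 [[353.5, 243.6], [429.3, 198.2], [446.3, 266.5], [377.8, 313.0]]
1.047 [[355.1, 244.7], [431.0, 199.0], [446.5, 266.9], [378.0, 313.4]]
```

Request:
apply_moves(series=[{"dx": 3,"dy": -1,"dz": -1.5,"turn": 0,"jaw": 1},{"dx": 6.5,"dy": -2,"dz": -3,"turn": 0,"jaw": 1},{"dx": 6.5,"dy": -2,"dz": -3,"turn": 0,"jaw": 1},{"dx": 6.5,"dy": -2,"dz": -3,"turn": 0,"jaw": 1}])

```text
time: 9.48
tool_pos: [0.6858, 0.1157, 0.2805]
tool_rot: [0.0, 0.997, 0.071, -0.003]
contact_force: [0.9, 1.2, -13.9]
gripper_width: 0.528
grasp_force: 68.5
```

```bash
python3 chk.py; python3 - <<'E'
from h import *
f=grab_frame('wrist');g=f['pixels'][:,:,::-1].copy()
V=np.array([-.0972,.0881,-.104,.1079])
C=np.array([[V[i],V[j],.102] for i,j in((0,2),(0,3),(1,3),(1,2))])
for t,col in((1.0,(0,0,255)),(1.047,(0,255,0)),(1.1,(255,0,0))):
    q=proj(f,tf(POSE,rotlid(C,t)));print(t,q.round(1).tolist());cv2.polylines(g,[q.astype(np.int32)],True,col,1)
cv2.imwrite('pics/w3.png',g)
E
```

```text
F [  0.9   1.2 -13.9] gf 68.5 w 0.528 lat 0.0023 r 0.239 lid angle by tool 1.064
1.0 [[583.2, 246.3], [64.7, 245.4], [176.7, 49.4], [471.8, 50.0]]
1.047 [[592.5, 227.1], [55.4, 226.1], [177.2, 47.5], [471.3, 48.1]]
1.1 [[603.1, 203.0], [45.0, 202.0], [177.7, 45.5], [470.8, 46.2]]
```

View pics/w3.png

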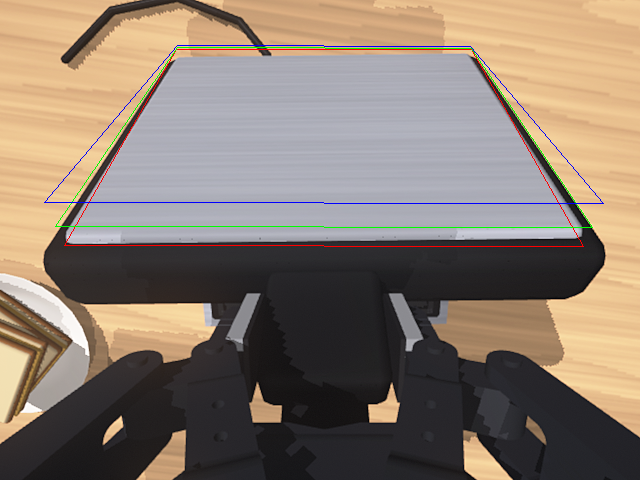

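```bash
cat > jf.py <<'E'
from h import *
from scipy.optimize import minimize,least_squares
fs=grab_frame('scene');fw=grab_frame('wrist')
V=np.array([-.0972,.0881,-.104,.1079])
def cor(v): return np.array([[v[i],v[j],.102] for i,j in((0,2),(0,3),(1,3),(1,2))])
def pan(img,box,vt,k=5):
    h=cv2.cvtColor(img,cv2.COLOR_BGR2HSV);b=np.zeros((480,640),bool);b[box[1]:box[3],box[0]:box[2]]=1
    m=((h[...,1]<60)&(h[...,2]>vt)&b).astype(np.uint8);m=cv2.morphologyEx(m,cv2.MORPH_OPEN,np.ones((k,k)));m=cv2.morphologyEx(m,cv2.MORPH_CLOSE,np.ones((k,k)))
    n,l,s,_=cv2.connectedComponentsWithStats(m);return (l==1+np.argmax(s[1:,4])).astype(np.float32)
def quad(m,c0):
    def im(c):
        z=np.zeros((1920,2560),np.uint8);cv2.fillConvexPoly(z,cv2.convexHull(np.round((c.reshape(4,2)+.5)*4-.5).astype(np.int32)),1)
        k=cv2.resize(z.astype(np.float32),(640,480),interpolation=3);return 1-np.minimum(k,m).sum()/np.maximum(k,m).sum()
    o=minimize(im,c0.ravel(),method='Powell',options=dict(xtol=.02,ftol=1e-4));return o.x.reshape(4,2),o.fun
bgr=lambda f:f['pixels'][:,:,::-1].copy()
pr=lambda f,p,v,t:proj(f,tf(p,rotlid(cor(v),t)))
D=[(fs,*quad(pan(cv2.imread('pics/scene.png'),(305,195,450,325),100),pr(fs,POSE,V,0))),
   (fs,*quad(pan(bgr(fs),(335,180,450,325),100),pr(fs,POSE,V,1.03))),
   (fw,*quad(pan(bgr(fw),(40,30,610,262),110),pr(fw,POSE,V,1.0)))]
for f,q,e in D: print(round(e,3),q.round(1).tolist())
def res(u,sel=(0,1,2)):
    p=u[:3];v=[u[3],u[4],-u[5],u[5]];W=(1,1,.4)
    return np.concatenate([W[i]*(pr(D[i][0],p,v,u[6] if i else 0)-D[i][1]).ravel() for i in sel])
o=least_squares(res,[*POSE,-.097,.088,.106,1.03],x_scale=[.01]*6+[.05])
print('pose',o.x[:3].round(4),'panel',o.x[3:6].round(4),'theta',o.x[6].round(4),'rms',np.sqrt(np.mean(o.fun**2)).round(2)); J=o.jac;print('sd th',np.sqrt(np.linalg.inv(J.T@J)[6,6]*np.mean(o.fun**2)).round(4))
print(o.fun.reshape(3,4,2).round(1).tolist())
E
python3 jf.py
```

```text
0.016 [[321.0, 245.8], [385.9, 207.3], [434.3, 253.1], [367.9, 298.0]]
0.039 [[355.3, 243.4], [429.6, 197.5], [445.1, 265.1], [378.3, 311.5]]
0.005 [[588.2, 237.9], [58.4, 243.8], [176.6, 58.0], [467.0, 54.1]]
pose [0.6799 0.1149 0.1525] panel [-0.0976  0.0878  0.1054] theta 1.0365 rms 0.62
sd th 0.0047
[[[-1.0, -0.7], [-0.9, -1.1], [0.2, -1.0], [-0.7, -0.5]], [[-0.8, -0.1], [-0.5, -0.2], [0.5, 0.1], [0.0, 0.6]], [[-0.8, -0.4], [0.3, -0.5], [-0.3, -0.8], [0.2, -0.7]]]
```

Request:
apply_moves(series=[{"dx": 1.2,"dy": 0,"dz": -0.5,"turn": 0,"jaw": 1},{"dx": 1.2,"dy": 0,"dz": -0.5,"turn": 0,"jaw": 1},{"dx": 1.2,"dy": 0,"dz": -0.5,"turn": 0,"jaw": 1},{"dx": 1.2,"dy": 0,"dz": -0.5,"turn": 0,"jaw": 1},{"dx": 1.2,"dy": 0,"dz": -0.5,"turn": 0,"jaw": 1}])

```text
time: 10.05
tool_pos: [0.6883, 0.1161, 0.2817]
tool_rot: [0.0, 0.998, 0.071, -0.0]
contact_force: [5.3, 1.1, -22.2]
gripper_width: 0.524
grasp_force: 67.5
```

```bash
cat >> jf.py <<'E'
for sel in((0,1),(0,2)):
    o=least_squares(res,[*POSE,-.097,.088,.106,1.03],x_scale=[.01]*6+[.05],args=(sel,));print(sel,o.x.round(4),round(float(np.sqrt(np.mean(o.fun**2))),2))
E
python3 chk.py; python3 jf.py
```

```text
F [  5.3   1.1 -22.2] gf 67.5 w 0.524 lat 0.0023 r 0.2391 lid angle by tool 1.075
0.016 [[321.0, 245.8], [385.9, 207.3], [434.3, 253.1], [367.9, 298.0]]
0.039 [[356.0, 243.5], [430.4, 198.2], [445.1, 265.5], [378.3, 311.6]]
0.005 [[587.5, 238.5], [59.5, 244.6], [177.7, 61.7], [466.0, 57.8]]
pose [0.6798 0.1149 0.1518] panel [-0.0976  0.0879  0.1053] theta 1.0464 rms 0.66
sd th 0.005
[[[-1.0, -0.8], [-0.9, -1.2], [0.2, -1.0], [-0.7, -0.5]], [[-1.0, 0.1], [-0.8, -0.5], [0.5, -0.0], [0.1, 0.6]], [[-0.9, -0.4], [0.3, -0.7], [-0.2, -0.9], [0.2, -0.7]]]
(0, 1) [ 0.6828  0.1153  0.147  -0.0978  0.0855  0.1043  1.0398] 0.44
(0, 2) [ 0.6792  0.1146  0.1524 -0.0968  0.0895  0.106   1.0441] 0.67
```

Request:
apply_moves(series=[{"dx": 0.7,"dy": 0,"dz": 1.3,"turn": 0,"jaw": 1},{"dx": 0.7,"dy": 0,"dz": 1.3,"turn": 0,"jaw": 1},{"dx": 0.7,"dy": 0,"dz": 1.3,"turn": 0,"jaw": 1},{"dx": 0.7,"dy": 0,"dz": 1.3,"turn": 0,"jaw": 1},{"dx": 0.7,"dy": 0,"dz": 1.3,"turn": 0,"jaw": 1}])

```text
time: 10.57
tool_pos: [0.6888, 0.1162, 0.2819]
tool_rot: [0.0, 0.997, 0.071, -0.0]
contact_force: [3.7, 0.8, -20.4]
gripper_width: 0.524
grasp_force: 67.7
```

```bash
python3 chk.py; python3 jf.py | grep -v '\[\[' ; python3 -c "
from h import *
print(np.abs(state()['joint_vel']).max())"
```

```text
F [  3.7   0.8 -20.4] gf 67.7 w 0.524 lat 0.0023 r 0.2391 lid angle by tool 1.077
pose [0.6798 0.1149 0.1524] panel [-0.0975  0.0879  0.1054] theta 1.0483 rms 0.65
sd th 0.0049
(0, 1) [ 0.6826  0.1152  0.1492 -0.0977  0.0856  0.1045  1.0427] 0.45
(0, 2) [ 0.6792  0.1146  0.1522 -0.0967  0.0894  0.106   1.0463] 0.66
0.0018667565375564044
```

The lid reads about 1.047 rad, at rest and firmly held. Handing in.

```bash
python3 -c "
from h import *
print(ticket.job_done())"
```

```text
the job is handed in; nothing more can be done
None
```

I pressed the latch to its stop and it sprang back, then raised the lid to about 60° (the camera fit gives 1.048 rad) and handed the job in at about 10.6 s, with the gripper still holding the handle at rest; the plate, mill and mug were not touched.

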